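# Tomato into the pan, lid held ready above it

## Robot

A 7-joint arm with a two-finger parallel gripper is mounted at the origin on the work surface. World frame = base frame: x ahead of the robot, y to its left, z up, the work surface at z = 0. Lengths are in mm, angles in rad, forces in N, time in s.
With the tool pointing down it reaches from about 425 to 925 mm from the base axis. Payload 6.8 kg.
Tool frame: the origin (TCP) lies on the centre line of the jaws, within the pads' length; the fingertips stand 8 mm ahead of it and the grasp point (between the pads) lies 11 mm behind it; z points along the fingers, y is the line along which they close (so a half turn about z gives the same grasp; the last joint's range is limited). The gripper opens to 85 mm and grips with 20 to 120 N. Pads are 22 mm wide; open, the fingers measure 114 mm over their backs; the gripper's body (76 mm by 85 mm) begins 54 mm behind the grasp point. The pads swing forward as they close: fully open they stand 13 mm farther back than shut.
Start: joints at [-1.389, 0.477, 0.022, 1.555, -0.011, 1.109, -0.083], TCP at [192.884, 646.871, 239.308] pointing down, gripper open.
Joint ranges: [-2.96, 2.96], [-0.34, 2.1], [-1.41, 1.46], [0.24, 2.44], [-1.37, 4.51], [0.17, 1.92], [-2.96, 2.96]. Speed limits (rad/s): [2.39, 2.39, 3.14, 3.14, 3.14, 3.14, 3.14].

## Interface

Orientations are given as a unit quaternion [w, x, y, z].
In Python, from station import status, cams, bot gives the robot as it stands.
- The arm moves only by the tool servo_tool, never from a script. Its argument "deltas" is one flat list of numbers, 5 for each row, row after row: the finger opening in mm, from 0 to 85.4, then the shift along the world's x, y, z in mm, then the turn about the world's z in degrees. A call has 1 to 10 rows; each row shifts and turns the commanded pose from where the row before left it; what a row does not reach is not made up. A row lasts 1/10 s, in which the tool goes at most 50 mm and 8.59 degrees, less where a joint would pass 70% of its speed; a pose out of reach is approached as far as the arm can. A call is refused whole if a number of a shift passes 50 or a number of a turn 8.59, either way. A call with a gripper value outside its range is refused whole. The fingers move at their own pace and stop on an object; "squeeze" is the grip in N (left out, the last holds). Time passes only in rows, so rows that do not move let the fingers close. It gives the time, the measured TCP pose, the force, the opening and the grip force at its end, in the units of the state.
- status.get_state(): the state, without advancing time (a new reading comes with each control period).
- cams.get_image(name): name is "scene" or "top" or "wrist"; returns the picture (420x560x3 uint8, blue, green, red); there is no depth.
- cams.camera_model(name): a dict with "K" (3x3 intrinsics, pixels), "world_to_cam" (4x4, takes a point from world to camera coordinates); the wrist camera has in their place "mount" (4x4, takes a point from camera to tool coordinates, whose origin is the TCP and whose axes are the flange's). Camera axes: x right, y down, z forward; pixel columns grow to the right and rows downward; lengths in mm; the calibration is good to about 2 mm. A picture is of the moment at which its call begins: read the wrist's pose just before it. camera_model takes no time and is no camera call.
- bot.hand_in(): hands the job in; it is judged then, once.
The state is a dict: "time": time; "q": joint angles; "joint_vel": joint speeds; "joint_torque": joint torques, N m; "ee_pos": TCP position; "tool_rot": TCP orientation; "wrist_force": force on the tool from outside, world axes, zero at the start; "moment": the same for the moment, N m; "opening": finger opening in mm; "grasp_force": force on a finger pad.
Only numpy, scipy, OpenCV 4.12 (cv2) and the standard library are available. Lean on these libraries where they do the work, as an engineer would, in place of code of your own. Each camera call takes 0.05 s, during which the arm holds its last target. There are 200 camera calls.

## Task

Carry the red tomato over the metal splash guard and lower it gently, without dropping it, into the deep steel pan. Then pick the pan's lid up off the yellow board by its black handle, carry it over the guard and finish while still holding it level, about 15 mm clear above the pan, centred and squared up with the pan (long sides along long sides), so that the cook can take a last look before it closes. The lid must never touch the pan, nothing may bump the guard, and the lemon and the cup beside the pan stay where they are.

Things in the scene. Friction and masses are not known exactly. Their poses are not given: they have to be found in the camera images.
- tomato_center (a point): the only red tomato, with a green stalk star on top: round, 56 mm across (straight-sided from 17 to 35 mm up), 50 mm tall, flat base 28 mm across, about 0.12 kg. Loose on the yellow board beside the lid. This point is its centre, 25 mm above its base; z up
- lid_grip (a point): grip point of the pan's lid: on the middle of the lid's upright black bar handle, which is 80 mm long (along the lid's x, its long side), 14 mm thick (along y) and 38 mm tall above the lid's plate. This point is 24 mm above the plate's top, 14 mm below the handle's top and 36 mm above the lid's underside; the handle's long flat sides face +-y. z up
- lid_under (a point): the lid itself: centre of its underside. A flat metal plate 206 mm (x) by 156 mm (y), 4 mm thick, with below it a shallow step 170 x 120 mm, 8 mm deep, on which it lies on the board; 50 mm tall in all with the handle, about 0.35 kg, rigid, loose. x along the long side, z up
- pan_rim (a point): the open steel pan, fixed to the table: centre of its mouth, at the height of its rim. Flange 206 mm (x) by 156 mm (y) outside, clear inside 182 x 132 mm, straight walls 4 mm thick, rim 100 mm above the table, inner floor 96 mm below this point. x along the long side, z up. Stands on the opposite side of the guard to the board, on the left or the right
- board: yellow plastic board 260 mm (x) by 360 mm (y), 15 mm thick, fixed; the lid and the tomato lie on it. Origin at the centre of its underside
- guard: upright bare-metal splash guard, fixed, between the board and the pan: a plate 420 mm long (x), 6 mm thick (y), 150 mm high, on a foot 44 mm wide. Origin at the centre of its underside
- lemon: yellow lemon, 56 mm across and 62 mm tall, loose, on the table just beyond the pan (farther from the robot); leave it alone. Origin at its underside
- cup: blue cup, 72 mm across and 75 mm tall, loose, beside the pan; leave it alone. Origin at its underside

How it is judged (in metres and radians):
On the way, in this order (a step that is already met when the one before it is completed fails the run):
1. the tomato is carried over the guard (y of tomato_center in the frame of guard between -0.08 and 0.08 m and x of tomato_center in the frame of guard between -0.24 and 0.24 m and z of tomato_center in the frame of guard above 0.172 m), for 0.04 s.
2. the tomato lies in the pan, let go and at rest, while the lid is still down on the board (x of tomato_center in the frame of pan_rim between -0.1 and 0.1 m and y of tomato_center in the frame of pan_rim between -0.075 and 0.075 m and z of tomato_center in the frame of pan_rim below -0.05 m and contact force between tomato and the fingers below 0.1 N and linear speed of tomato below 0.03 m/s and height (world z) of lid_under below 0.03 m), for 0.2 s.
3. the lid is carried over the guard (y of lid_under in the frame of guard between -0.08 and 0.08 m and x of lid_under in the frame of guard between -0.24 and 0.24 m and z of lid_under in the frame of guard above 0.148 m), for 0.04 s.
At the end, for the whole second after the job is handed in: The tomato rests in the pan, released. The lid is held by the gripper alone, still and right way up (tilt under 0.1 rad), its underside 4 to 30 mm above the pan's rim, its centre within 15 mm of the pan's centre, its long side within 0.14 rad (8 degrees) of the pan's (x of tomato_center in the frame of pan_rim between -0.1 and 0.1 m and y of tomato_center in the frame of pan_rim between -0.075 and 0.075 m and z of tomato_center in the frame of pan_rim below -0.05 m and linear speed of tomato below 0.03 m/s and contact force between tomato and the fingers below 0.1 N and horizontal distance between lid_under and pan_rim below 0.015 m and z of lid_under in the frame of pan_rim between 0.004 and 0.03 m and angle between the x axis of lid_under and the x axis of pan_rim, either way round below 0.14 rad and angle between lid_under's own z axis and vertical below 0.1 rad and linear speed of lid below 0.02 m/s and contact force between lid and the fingers above 1 N and contact force between lid and pan below 0.1 N and contact force between lid and tomato below 0.1 N and contact force between lid and cup below 0.1 N and contact force between lid and lemon below 0.1 N); the arm keeps its last pose, push and grip.
It fails at once if the tomato is dropped into the pan (it moves faster than 0.6 m/s inside it, a fall of about 20 mm) or hits or is pressed on the pan with more than 25 N ((x of tomato_center in the frame of pan_rim between -0.1 and 0.1 m and y of tomato_center in the frame of pan_rim between -0.075 and 0.075 m and z of tomato_center in the frame of pan_rim below -0.01 m and linear speed of tomato above 0.6 m/s) or contact force between tomato and pan above 25 N).
It fails at once if the lid touches the pan (contact force between lid and pan above 0.5 N).
It fails at once if something bumps the splash guard (more than 2 N) (contact force between guard and anything else above 2 N).
It fails at once if the lemon or the cup is moved by more than 30 mm (distance of any of lemon, cup from where it was at the start of the episode above 0.03 m).
It also fails if it takes over 64 s, if anything falls off the work surface, if the arm or the gripper's body presses on something with over 40 N, if the wrist force passes 120 N, or if a joint passes its speed limit or range.

## Working session

There is one attempt and no reset: what is moved stays moved. The work goes in short steps, Python scripts to look and compute and a tool call to move; the robot and the scene stay as the last step left them, time stands still between calls to the robot, and variables do not carry over. Pictures are saved under pics/ and viewed, at most 10 in all, crops included, and the job is handed in when it is done.

Besides the shell and the picture viewer there is one more tool, called after "Emit:" by a JSON object that holds its "op" and its "data". servo_tool: Moves the arm, as the interface text tells. Its arguments: {"type":"object","properties":{"deltas":{"type":"array","items":{"type":"number"}},"squeeze":{"type":"number"}},"required":["deltas"]}

```bash
mkdir -p pics; python3 - <<'E'
from station import status,cams,bot
import cv2,numpy as np
s=status.get_state();print({k:np.round(v,3).tolist() for k,v in s.items()})
for n in("top","scene"):
    im=cams.get_image(n);cv2.imwrite(f"pics/{n}0.png",im);m=cams.camera_model(n);print(n,np.round(m["K"],1).tolist(),np.round(m["world_to_cam"],3).tolist())
print(cams.camera_model("wrist"))
E
```

```text
{'time': 0.0, 'q': [-1.389, 0.478, 0.022, 1.556, -0.012, 1.109, -0.083], 'joint_vel': [0.001, -0.001, 0.0, 0.002, 0.002, -0.001, -0.001], 'joint_torque': [-0.0, -59.647, 1.608, -28.119, 0.013, 0.01, -0.0], 'ee_pos': [192.73, 646.282, 238.323], 'tool_rot': [-0.0, 0.144, 0.99, -0.001], 'wrist_force': [0.595, -0.056, 0.071], 'moment': [0.023, -0.006, -0.019], 'grasp_force': 0.0, 'opening': 85.385}
top [[426.3, 0.0, 286.3], [0.0, 426.3, 209.2], [0.0, 0.0, 1.0]] [[-0.011, -1.0, 0.024, 18.558], [-0.982, 0.006, -0.188, 557.946], [0.187, -0.026, -0.982, 1008.549], [0.0, 0.0, 0.0, 1.0]]
scene [[491.0, 0.0, 288.0], [0.0, 491.0, 208.4], [0.0, 0.0, 1.0]] [[0.878, 0.479, -0.016, -489.015], [0.324, -0.617, -0.717, -102.298], [-0.353, 0.624, -0.697, 1564.718], [0.0, 0.0, 0.0, 1.0]]
{'K': array([[363.49962315,   0.        , 280.8341607 ],
       [  0.        , 363.49962315, 205.39340231],
       [  0.        ,   0.        ,   1.        ]]), 'mount': array([[-6.88902866e-04, -9.64587987e-01, -2.63760385e-01,
         6.67951264e+01],
       [ 9.99999687e-01, -5.62182541e-04, -5.55914131e-04,
         6.34116178e-02],
       [ 3.87946609e-04, -2.63760686e-01,  9.64588073e-01,
        -1.34056604e+02],
       [ 0.00000000e+00,  0.00000000e+00,  0.00000000e+00,
         1.00000000e+00]])}
```

View pics/top0.png

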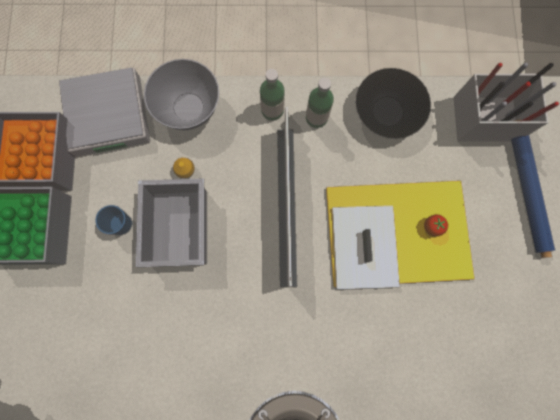

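View pics/scene0.png

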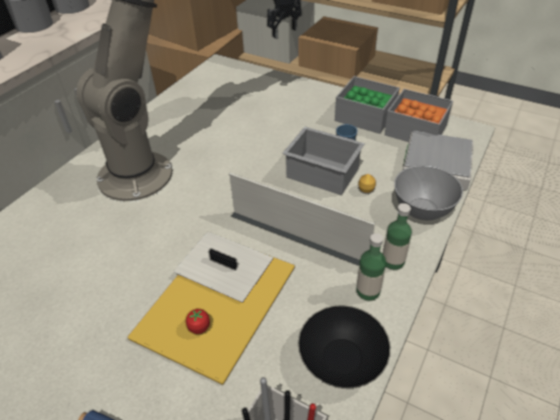

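The top view shows the tomato at about (437,225), handle (367,245), lid corners (332..398, 206..288), pan (137..205, 180..270), guard (290, 120..287), lemon (184,167) and cup (112,221). Now I'll measure them with masks.

```bash
cat > h.py <<'E'
import cv2,numpy as np
from station import status,cams
def cam(n,st=None):
    m=cams.camera_model(n);K=m["K"]
    if n!="wrist": T=np.linalg.inv(m["world_to_cam"])
    else:
        from scipy.spatial.transform import Rotation as R
        E=np.eye(4);w,x,y,z=st["tool_rot"];E[:3,:3]=R.from_quat([x,y,z,w]).as_matrix();E[:3,3]=st["ee_pos"];T=E@m["mount"]
    return K,T
def onplane(c,px,z):
    K,T=c;px=np.atleast_2d(np.asarray(px,float))
    d=(T[:3,:3]@np.linalg.inv(K)@np.c_[px,np.ones(len(px))].T).T
    o=T[:3,3];return o+d*((z-o[2])/d[:,2])[:,None]
def blob(mask,roi=None):
    m=mask.astype(np.uint8)*255
    if roi: x0,y0,x1,y1=roi;q=np.zeros_like(m);q[y0:y1,x0:x1]=m[y0:y1,x0:x1];m=q
    m=cv2.morphologyEx(m,cv2.MORPH_OPEN,np.ones((3,3)))
    cs,_=cv2.findContours(m,cv2.RETR_EXTERNAL,cv2.CHAIN_APPROX_NONE)
    return max(cs,key=cv2.contourArea)
def rect(c,cnt,z):
    P=onplane(c,cnt.reshape(-1,2),z)[:,:2].astype(np.float32)
    (x,y),(w,h),a=cv2.minAreaRect(P)
    if w<h: w,h,a=h,w,a+90
    a=(a+90)%180-90
    return np.round([x,y,w,h,a],1)
E
python3 - <<'E'
from h import *
im=cv2.imread("pics/top0.png");hsv=cv2.cvtColor(im,cv2.COLOR_BGR2HSV);H,S,V=cv2.split(hsv)
c=cam("top")
t=blob(((H<8)|(H>172))&(S>120)&(V>60),(405,195,465,255));print("tom",cv2.minEnclosingCircle(t),onplane(c,[cv2.minEnclosingCircle(t)[0]],42))
l=blob((S<40)&(V>150),(325,195,410,300));print("lid",rect(c,l,27),cv2.contourArea(l))
h=blob((V<70),(350,220,380,270));print("handle",rect(c,h,65))
for (u,v) in[(300,180),(170,183),(138,225),(205,225),(290,200),(60,300)]:print((u,v),hsv[v-3:v+4:2,u-6:u+7:2,2].tolist())
cv2.imwrite("pics/c.png",np.hstack([cv2.resize(im[150:310,100:230],None,fx=3,fy=3),cv2.resize(im[190:300,270:410],(390,480))]))
g=rect(c,blob((H>18)&(H<35)&(S>150)&(V>100),(315,170,480,300)),15);print("board",g)
E
```

```text
tom ((436.0, 225.0), 9.434081077575684) [[ 517.21798135 -363.31312411   42.        ]]
lid [ 453.5 -185.9  233.9  209.8   -0.7] 5838.5
handle [ 460.  -177.2   60.8    7.3   -0.5]
(300, 180) [[125, 162, 162, 163, 163, 165, 163], [125, 163, 163, 161, 162, 165, 163], [124, 163, 163, 162, 166, 163, 164], [122, 163, 164, 161, 161, 162, 166]]
(170, 183) [[146, 144, 146, 145, 141, 140, 139], [142, 142, 145, 147, 145, 147, 145], [106, 105, 104, 102, 101, 94, 96], [71, 71, 70, 71, 70, 72, 71]]
(138, 225) [[95, 97, 118, 141, 140, 100, 82], [96, 95, 117, 141, 142, 97, 82], [119, 97, 114, 143, 144, 97, 83], [136, 97, 113, 142, 141, 98, 80]]
(205, 225) [[142, 146, 134, 88, 139, 163, 163], [144, 149, 136, 89, 140, 166, 163], [141, 147, 136, 90, 139, 164, 164], [142, 147, 136, 88, 139, 163, 165]]
(290, 200) [[72, 101, 174, 112, 84, 107, 161], [72, 102, 174, 110, 82, 108, 159], [71, 99, 173, 114, 83, 105, 158], [71, 99, 173, 112, 84, 97, 155]]
(60, 300) [[179, 177, 176, 178, 179, 176, 175], [175, 179, 179, 180, 178, 178, 176], [178, 179, 181, 180, 176, 176, 175], [178, 179, 178, 179, 176, 176, 179]]
board [ 503.2 -275.   353.9  253.8  -87.4]
```

View pics/c.png

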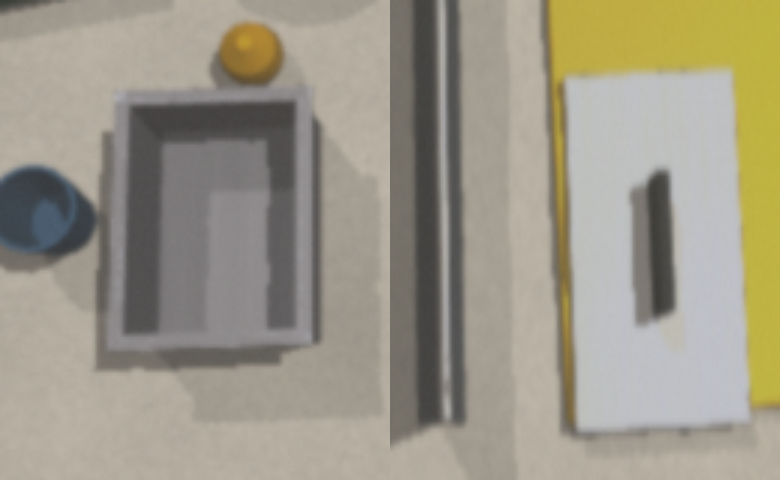

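The crop shows the pan rim corners at about (138,180), (203.7,179), (204.7,264.3), (135.7,266.7) in full-image pixels, and lid corners at (333.2,207.6), (393.1,206), (399.2,286.7), (335.7,288.5).

```bash
python3 - <<'E'
from h import *
c=cam("top")
def q(n,P,z):
    W=onplane(c,P,z)[:,:2];e=[W[0]-W[3],W[1]-W[2],W[0]-W[1],W[3]-W[2]]
    print(n,W.round(1).tolist(),"c",W.mean(0).round(1),"len",[round(float(np.linalg.norm(v)),1) for v in e],"ang",[round(float(np.degrees(np.arctan2(v[1],v[0]))),1) for v in e])
q("pan",[(138,180),(203.7,179),(204.7,264.3),(135.7,266.7)],100)
q("lid",[(333.2,207.6),(393.1,206),(399.2,286.7),(335.7,288.5)],27)
print("guard",onplane(c,[(285,120),(286.9,190),(290.5,286)],150).round(1).tolist())
print("lemon",onplane(c,[(184,167)],31).round(),"cup",onplane(c,[(112,221)],60).round())
E
```

```text
pan [[622.3, 368.2], [624.0, 212.1], [420.8, 204.7], [416.9, 362.4]] c [521.  286.9] len [205.5, 203.3, 156.0, 157.7] ang [1.6, 2.1, 90.6, 91.4]
lid [[566.4, -107.1], [569.6, -261.7], [365.5, -265.0], [362.9, -106.8]] c [ 466.1 -185.1] len [203.6, 204.1, 154.6, 158.2] ang [-0.1, 0.9, 91.2, 91.0]
guard [[753.0, 16.9, 150.0], [584.0, 14.4, 150.0], [368.9, 9.0, 150.0]]
lemon [[675. 275.  31.]] cup [[530. 439.  60.]]
```

Emit:
{"op": "servo_tool", "data": {"deltas": [85,40,-20,6,-7,85,40,-20,6,-7,85,40,-20,6,-7,85,40,-20,6,-7,85,40,-20,6,-7,85,40,-20,6,-7,85,40,-20,6,-7,85,40,-20,6,-7,85,0,-40,0,-7,85,0,-40,0,-7]}}

```text
time: 1.1
ee_pos: [513.9, 405.1, 286.3]
tool_rot: [0.0, 0.688, 0.726, -0.001]
wrist_force: [0.4, -0.0, -0.9]
opening: 85.2
grasp_force: 0.0
```

Emit:
{"op": "servo_tool", "data": {"deltas": [85,0,-45,0,0,85,0,-45,0,0,85,0,-45,0,0,85,0,-45,0,0,85,0,-45,0,0,85,0,-45,0,0,85,0,-45,0,0,85,0,-45,0,0,85,0,-45,0,0,85,0,-45,0,0]}}

```text
time: 2.1
ee_pos: [512.3, -44.9, 287.2]
tool_rot: [-0.0, 0.686, 0.728, 0.0]
wrist_force: [0.8, 0.2, 0.3]
opening: 84.8
grasp_force: 0.0
```

Emit:
{"op": "servo_tool", "data": {"deltas": [85,0,-45,0,0,85,0,-45,0,0,85,0,-45,0,0,85,0,-45,0,0,85,0,-45,0,0,85,0,-45,0,0,85,0,-45,0,0,85,0,0,0,0,85,0,0,0,0]}}

```text
time: 3.0
ee_pos: [512.0, -359.4, 286.7]
tool_rot: [-0.0, 0.687, 0.727, -0.0]
wrist_force: [-0.9, -0.3, -1.0]
opening: 85.1
grasp_force: 0.0
```

```bash
cat > look.py <<'E'
import sys
from h import *
s=status.get_state();im=cams.get_image("wrist");cv2.imwrite(f"pics/{sys.argv[1]}.png",im);np.save(f"pics/{sys.argv[1]}.npy",np.r_[s["ee_pos"],s["tool_rot"]])
print(s["time"],np.round(s["ee_pos"],1),np.round(s["tool_rot"],3),np.round(s["q"],2))
E
python3 look.py w1
```

```text
3.0 [ 512.  -359.4  286.7] [-0.     0.687  0.727 -0.   ] [-0.    0.42  0.71  1.66 -0.29  1.17  0.83]
```

View pics/w1.png

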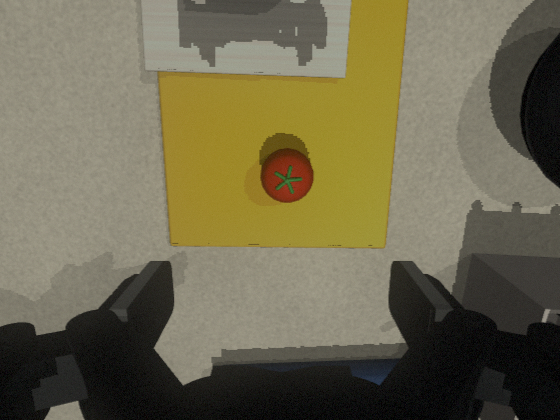

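Wrist view: the tomato with its green star is at (287,175), between the open fingers' line, and nothing is near it.

```bash
cat > tom.py <<'E'
import sys
from h import *
n=sys.argv[1];im=cv2.imread(f"pics/{n}.png");p=np.load(f"pics/{n}.npy");c=cam("wrist",dict(ee_pos=p[:3],tool_rot=p[3:]))
H,S,V=cv2.split(cv2.cvtColor(im,cv2.COLOR_BGR2HSV))
t=blob(((H<8)|(H>172))&(S>110)&(V>40));(u,v),r=cv2.minEnclosingCircle(t)
print((u,v),r,onplane(c,[(u,v)],42).round(1))
g=blob((H>40)&(H<85)&(S>90)&(V>40),(int(u-40),int(v-40),int(u+40),int(v+40)));(u,v),r=cv2.minEnclosingCircle(g)
print("star",(u,v),onplane(c,[(u,v)],65).round(1))
E
python3 tom.py w1
```

```text
(288.5, 179.5) 20.11228370666504 [[ 520.1 -367.4   42. ]]
star (290.06097412109375, 177.256103515625) [[ 520.8 -360.5   65. ]]
```

Emit:
{"op": "servo_tool", "data": {"deltas": [85,6.5,-3,-40,0,85,0,0,-40,0,85,0,0,-40,0,85,0,0,-40,0,85,0,0,-40,0,85,0,0,-25,0,85,0,0,-20,0,85,0,0,-14,0,85,0,0,0,0], "squeeze": 25}}

```text
time: 3.95
ee_pos: [519.1, -358.8, 26.6]
tool_rot: [-0.002, 0.685, 0.728, 0.0]
wrist_force: [0.6, 0.7, -0.1]
opening: 84.8
grasp_force: 0.0
```

Emit:
{"op": "servo_tool", "data": {"deltas": [50,0,0,0,0,50,0,0,0,0,50,0,0,0,0,50,0,0,0,0,50,0,0,0,0,50,0,0,0,0,50,0,0,0,0]}}

```text
time: 4.65
ee_pos: [520.3, -361.6, 29.9]
tool_rot: [0.001, 0.686, 0.728, 0.001]
wrist_force: [-1.4, 0.5, 6.4]
opening: 55.3
grasp_force: 26.3
```

Emit:
{"op": "servo_tool", "data": {"deltas": [50,0,0,5,0,50,0,0,25,0,50,0,0,40,0,50,0,0,40,0,50,0,0,40,0,50,0,0,40,0,50,0,0,30,0,50,0,20,10,0,50,0,30,0,0,50,0,40,0,0]}}

```text
time: 5.65
ee_pos: [518.8, -272.0, 259.3]
tool_rot: [0.001, 0.687, 0.727, 0.0]
wrist_force: [1.9, 0.3, -0.7]
opening: 55.3
grasp_force: 27.0
```

Emit:
{"op": "servo_tool", "data": {"deltas": [50,0,40,0,0,50,0,40,0,0,50,0,40,0,0,50,0,40,0,0,50,0,40,0,0,50,0,40,0,0,50,0,40,0,0,50,0,40,0,0,50,0,40,0,0,50,0,40,0,0]}}

```text
time: 6.65
ee_pos: [519.0, 130.2, 258.8]
tool_rot: [0.0, 0.686, 0.728, 0.0]
wrist_force: [1.0, -0.5, -1.5]
opening: 55.0
grasp_force: 27.0
```

Emit:
{"op": "servo_tool", "data": {"deltas": [50,0,40,0,0,50,0,40,0,0,50,0,35,0,0,50,0,20,0,0,50,0,10,0,0,50,0,0,0,0,50,0,0,0,0,50,0,0,0,0]}}

```text
time: 7.45
ee_pos: [519.9, 271.5, 258.5]
tool_rot: [0.0, 0.687, 0.727, -0.0]
wrist_force: [-0.4, 0.2, -1.7]
opening: 55.2
grasp_force: 27.0
```

```bash
python3 look.py w2
```

```text
7.45 [519.9 271.5 258.5] [ 0.     0.687  0.727 -0.   ] [-0.99  0.34  0.51  1.78 -0.19  1.07 -0.36]
```

View pics/w2.png

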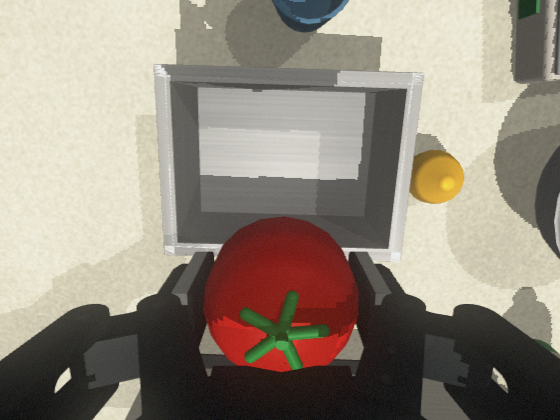

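The tomato is held firmly. Pan rim outer corners appear at about (154,66), (423,75), (400,262), (164,253).

```bash
python3 - <<'E'
from h import *
p=np.load("pics/w2.npy");c=cam("wrist",dict(ee_pos=p[:3],tool_rot=p[3:]))
W=onplane(c,[(154,66),(423,75),(400,262),(164,253)],100)[:,:2];print(W.round(1),W.mean(0))
for a,b in((0,1),(3,2),(3,0),(2,1)):v=W[b]-W[a];print(np.linalg.norm(v).round(1),np.degrees(np.arctan2(v[1],v[0])).round(1))
E
```

```text
[[418.8 361.8]
 [622.7 366.7]
 [627.1 212.8]
 [421.9 209.9]] [522.62234311 287.79405796]
203.9 1.4
205.2 0.8
152.0 91.1
154.0 91.6
```

Emit:
{"op": "servo_tool", "data": {"deltas": [50,2,16,0,0,50,0,0,-30,0,50,0,0,-40,0,50,0,0,-40,0,50,0,0,-40,0,50,0,0,-30,0,50,0,0,-25,0,50,0,0,-18,0,50,0,0,-8,0,50,0,0,0,0]}}

```text
time: 8.5
ee_pos: [521.0, 290.2, 26.3]
tool_rot: [-0.0, 0.686, 0.728, -0.001]
wrist_force: [0.8, -0.4, -1.0]
opening: 54.9
grasp_force: 27.0
```

Emit:
{"op": "servo_tool", "data": {"deltas": [50,0,0,-2,0,50,0,0,-2,0,50,0,0,-2,0,50,0,0,0,0,50,0,0,0,0]}}

```text
time: 9.0
ee_pos: [521.5, 290.0, 21.6]
tool_rot: [-0.0, 0.686, 0.728, 0.0]
wrist_force: [-0.2, -1.4, -1.9]
opening: 55.1
grasp_force: 27.0
```

Emit:
{"op": "servo_tool", "data": {"deltas": [50,0,0,-1,0,50,0,0,-1,0,50,0,0,-1,0,50,0,0,0,0,50,0,0,0,0]}}

```text
time: 9.5
ee_pos: [521.4, 290.0, 18.9]
tool_rot: [-0.0, 0.686, 0.728, 0.0]
wrist_force: [-1.7, -1.0, 5.8]
opening: 55.2
grasp_force: 27.5
```

Emit:
{"op": "servo_tool", "data": {"deltas": [50,0,0,-0.5,0,50,0,0,-0.5,0,50,0,0,0,0,50,0,0,0,0]}}

```text
time: 9.9
ee_pos: [521.5, 290.0, 18.8]
tool_rot: [-0.0, 0.686, 0.728, 0.0]
wrist_force: [-4.7, -2.2, 15.4]
opening: 54.9
grasp_force: 28.2
```

Emit:
{"op": "servo_tool", "data": {"deltas": [50,0,0,0.5,0,56,0,0,0,0,60,0,0,0,0,66,0,0,0,0,74,0,0,0,0,80,0,0,0,0,80,0,0,0,0]}}

```text
time: 10.6
ee_pos: [521.4, 289.8, 17.7]
tool_rot: [0.0, 0.686, 0.728, -0.0]
wrist_force: [-0.8, -0.3, 0.2]
opening: 79.9
grasp_force: 0.0
```

Emit:
{"op": "servo_tool", "data": {"deltas": [80,0,0,0,0,80,0,0,5,0,80,0,0,15,0,80,0,0,30,0,80,0,0,40,0,80,0,0,40,0,80,0,0,40,0,80,0,0,40,0,80,0,-20,20,0,80,0,0,0,0]}}

```text
time: 11.6
ee_pos: [523.8, 267.6, 252.8]
tool_rot: [0.001, 0.687, 0.726, 0.003]
wrist_force: [0.6, -0.8, -0.3]
opening: 80.0
grasp_force: 0.0
```

```bash
python3 look.py w3
```

```text
11.6 [523.8 267.6 252.8] [0.001 0.687 0.726 0.003] [-0.99  0.34  0.52  1.79 -0.2   1.05 -0.34]
```

View pics/w3.png

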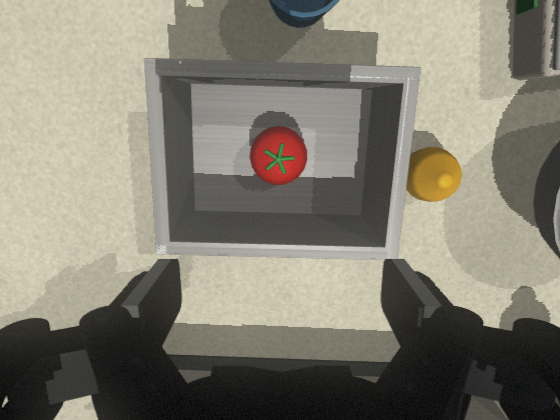

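The tomato sits released in the middle of the pan at (278,157). Next I go to the lid, turning the gripper +87°.

Emit:
{"op": "servo_tool", "data": {"deltas": [80,0,-20,10,8,80,-5,-40,10,8,80,-5,-40,10,8,80,-5,-40,0,8,80,-5,-40,0,8,80,-5,-40,0,8,80,-5,-40,0,8,80,-5,-40,0,8,80,-5,-40,0,8,80,-5,-40,0,8]}}

```text
time: 12.65
ee_pos: [475.9, -108.6, 277.1]
tool_rot: [-0.001, 0.059, 0.998, 0.0]
wrist_force: [0.7, 0.2, -0.1]
opening: 80.0
grasp_force: 0.0
```

Emit:
{"op": "servo_tool", "data": {"deltas": [60,-5,-40,0,7.3,60,-5,-30,0,0,60,-3,0,0,0,60,0,0,0,0,60,0,0,0,0]}}

```text
time: 13.15
ee_pos: [464.0, -175.9, 277.3]
tool_rot: [-0.0, -0.003, 1.0, 0.0]
wrist_force: [-0.3, 0.5, 0.2]
opening: 59.7
grasp_force: 0.0
```

```bash
python3 look.py w4
```

```text
13.15 [ 464.  -175.9  277.3] [-0.    -0.003  1.     0.   ] [-0.3   0.15  0.6   1.96 -0.1   1.07  1.92]
```

View pics/w4.png

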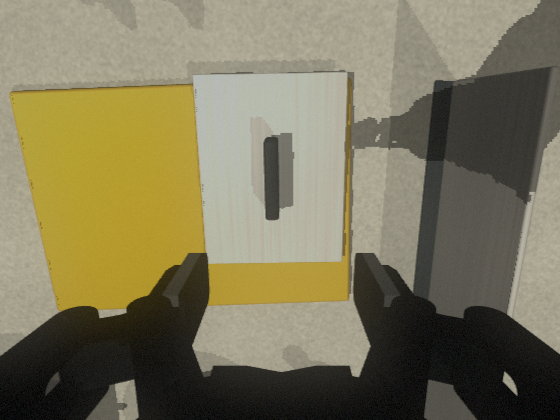

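The handle's top runs from about (270.5,137) to (273,219); lid corners at about (194,74), (348,71), (342,261), (205,264).

```bash
python3 - <<'E'
from h import *
p=np.load("pics/w4.npy");c=cam("wrist",dict(ee_pos=p[:3],tool_rot=p[3:]))
W=onplane(c,[(194,74),(348,71),(342,261),(205,264)],27)[:,:2];print(W.round(1).tolist(),W.mean(0))
for a,b in((0,3),(1,2),(0,1),(3,2)):v=W[b]-W[a];print(np.linalg.norm(v).round(1),np.degrees(np.arctan2(v[1],v[0])).round(1))
im=cv2.imread("pics/w4.png");V=im.max(2)
print("h",rect(c,blob(V<45,(255,125,285,230)),65))
print(onplane(c,[(270.5,137),(273,219)],65).round(1))
E
```

```text
[[366.5, -262.9], [363.0, -109.3], [567.6, -105.3], [572.0, -262.2]] [ 467.30824438 -184.9298177 ]
205.5 0.2
204.7 1.1
153.6 91.3
156.9 91.6Traceback (most recent call last):
  File "<stdin>", line 6, in <module>
  File "h.py", line 19, in blob
    return max(cs,key=cv2.contourArea)
ValueError: max() iterable argument is empty
```

Emit:
{"op": "servo_tool", "data": {"deltas": [60,3,-9,-36,0.5,60,0,0,-40,0,60,0,0,-40,0,60,0,0,-40,0,60,0,0,-35,0,60,0,0,-25,0,60,0,0,-14,0,60,0,0,-6,0,60,0,0,0,0,40,0,0,0,0], "squeeze": 70}}

```text
time: 14.2
ee_pos: [467.7, -186.7, 42.8]
tool_rot: [0.001, -0.006, 1.0, -0.0]
wrist_force: [0.1, -0.9, -0.4]
opening: 46.5
grasp_force: 0.0
```

Emit:
{"op": "servo_tool", "data": {"deltas": [30,0,0,0,0,25,0,0,0,0,20,0,0,0,0,16,0,0,0,0,12,0,0,0,0,5,0,0,0,0,5,0,0,0,0,5,0,0,0,0,5,0,0,0,0]}}

```text
time: 15.1
ee_pos: [467.1, -186.3, 42.2]
tool_rot: [0.0, -0.006, 1.0, 0.0]
wrist_force: [-1.2, 1.5, 5.4]
opening: 12.7
grasp_force: 68.1
```

Emit:
{"op": "servo_tool", "data": {"deltas": [5,0,0,3,0,5,0,0,12,0,5,0,0,25,0,5,0,0,30,0,5,0,0,30,0,5,0,0,30,0,5,0,0,30,0,5,0,0,30,0,5,0,0,20,0,5,0,0,10,0]}}

```text
time: 16.1
ee_pos: [466.9, -187.1, 263.9]
tool_rot: [0.001, -0.006, 1.0, -0.0]
wrist_force: [-0.0, 1.2, -4.1]
opening: 12.7
grasp_force: 68.7
```

Emit:
{"op": "servo_tool", "data": {"deltas": [5,2,10,0,0,5,3,20,0,0,5,4,30,0,0,5,4,30,0,0,5,4,30,0,0,5,4,30,0,0,5,4,30,0,0,5,4,30,0,0,5,4,30,0,0,5,4,30,0,0]}}

```text
time: 17.1
ee_pos: [502.4, 85.2, 260.1]
tool_rot: [-0.002, -0.006, 1.0, -0.0]
wrist_force: [0.2, -0.1, -3.8]
opening: 12.8
grasp_force: 68.6
```

Emit:
{"op": "servo_tool", "data": {"deltas": [5,4,30,0,0,5,4,30,0,0,5,4,30,0,0,5,4,30,0,0,5,2,30,0,0,5,0,25,0,0,5,0,18,0,0,5,0,10,0,0.5,5,0,0,0,0,5,0,0,0,0]}}

```text
time: 18.1
ee_pos: [521.9, 284.9, 261.4]
tool_rot: [-0.0, -0.01, 1.0, -0.001]
wrist_force: [-0.8, -0.7, -3.3]
opening: 13.2
grasp_force: 68.6
```

```bash
python3 look.py w5; python3 -c "
from h import *
a=cams.get_image('top');b=cams.get_image('scene');cv2.imwrite('pics/ts.png',np.hstack([cv2.resize(a[130:310,80:260],(400,400)),cv2.resize(b[60:240,240:420],(400,400))]))
cv2.imwrite('pics/top5.png',a);cv2.imwrite('pics/scene5.png',b)"
```

```text
18.1 [521.9 284.9 261.4] [-0.    -0.01   1.    -0.001] [-0.88  0.33  0.35  1.75 -0.13  1.08  1.1 ]
```

View pics/w5.png

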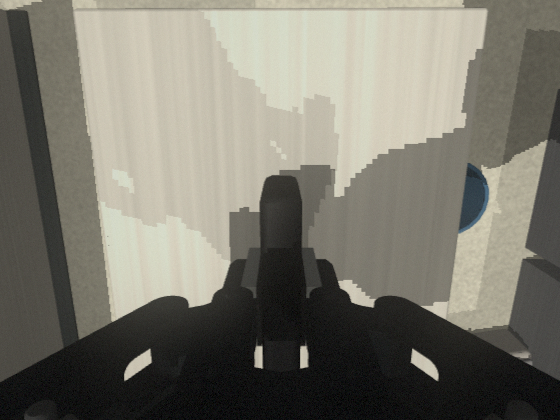

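View pics/ts.png

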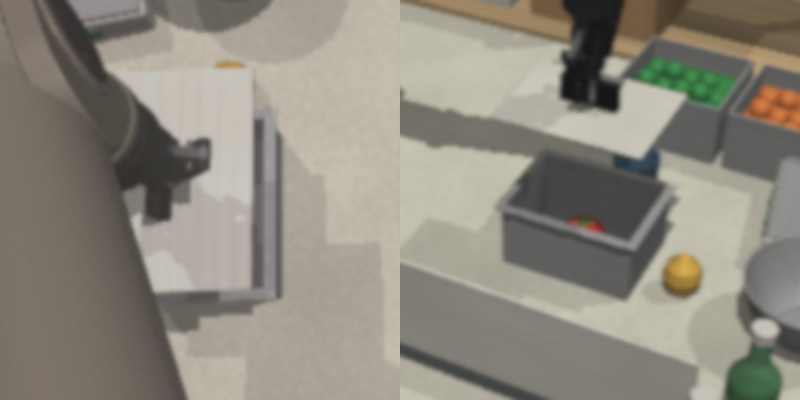

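The wrist view shows the lid held level, its robot-side corners at (75,10) and (487,9). In the other crops the lid is above the pan, with the tomato visible inside and the lemon and cup unmoved.

```bash
python3 - <<'E'
from h import *
p=np.load("pics/w5.npy");c=cam("wrist",dict(ee_pos=p[:3],tool_rot=p[3:]))
W=onplane(c,[(75,10),(487,9),(111,310),(449,307)],246.4)[:,:2];print(W.round(1).tolist())
v=W[1]-W[0];print(np.linalg.norm(v),np.degrees(np.arctan2(v[1],v[0])),"centre",(W[0]+W[1])/2+[103,1.5])
c=cam("top");print("top right edge",onplane(c,[(80+252*.45,130+68*.45),(80+252*.45,130+290*.45)],246).round(1).tolist())
E
```

```text
[[422.1, 206.6], [419.0, 359.3], [547.4, 206.9], [542.8, 362.7]]
152.74382396710826 91.1763444247835 centre [523.58037255 284.48180694]
top right edge [[624.4, 209.2, 246.0], [419.4, 203.1, 246.0]]
```

Emit:
{"op": "servo_tool", "data": {"deltas": [5,0,3,0,0,5,0,0,-15,0,5,0,0,-25,0,5,0,0,-25,0,5,0,0,-20,0,5,0,0,-15,0,5,0,0,-8,0,5,0,0,-4,0,5,0,0,-2,0,5,0,0,0,0]}}

```text
time: 19.25
ee_pos: [522.2, 289.6, 148.3]
tool_rot: [0.0, -0.01, 1.0, 0.0]
wrist_force: [-1.2, 0.7, -4.6]
opening: 13.2
grasp_force: 68.6
```

Emit:
{"op": "servo_tool", "data": {"deltas": [5,0,0,-2,0,5,0,0,-2,0,5,0,0,0,0,5,0,0,0,0,5,0,0,0,0,5,0,0,0,0]}}

```text
time: 19.85
ee_pos: [521.9, 289.5, 143.9]
tool_rot: [0.0, -0.01, 1.0, 0.0]
wrist_force: [0.1, 0.3, -4.7]
opening: 12.9
grasp_force: 68.6
```

```bash
python3 look.py w6; python3 - <<'E'
from h import *
b=cams.get_image('scene');a=cams.get_image('top')
cv2.imwrite('pics/ts6.png',np.hstack([cv2.resize(a[150:290,110:250],(400,400)),cv2.resize(b[100:220,270:390],(400,400))]))
print(status.get_state())
E
```

```text
19.85 [521.9 289.5 143.9] [ 0.   -0.01  1.    0.  ] [-0.85  0.47  0.31  1.85 -0.19  0.85  1.15]
{'time': 20.0, 'q': array([-0.85027254,  0.46864435,  0.31466023,  1.85209883, -0.18730297,
        0.84956129,  1.14835373]), 'joint_vel': array([ 0.00057979,  0.0008454 , -0.0004441 , -0.00134806,  0.00081989,
       -0.00166312, -0.00150986]), 'joint_torque': array([-6.07956845e-04, -5.43248069e+01,  5.75199053e+00, -2.46816981e+01,
        1.26821679e-02, -8.76004269e-04, -1.04668736e-04]), 'ee_pos': array([521.82094448, 289.43380678, 143.8284223 ]), 'tool_rot': array([-6.91068588e-07, -1.03631723e-02,  9.99946300e-01,  2.97141481e-05]), 'wrist_force': array([-0.01821333,  1.18767197, -4.20852461]), 'moment': array([0.04108275, 0.0293904 , 0.05671616]), 'grasp_force': 68.55167627334595, 'opening': 13.1222718189004}
```

View pics/ts6.png

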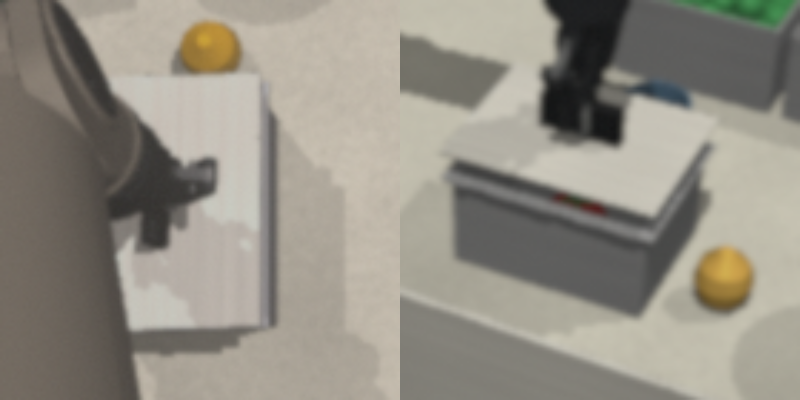

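The lid hovers about 16 mm above the rim. It is centred and square, with a clear gap all round.

```bash
python3 -c "
from station import bot;print(bot.hand_in())"
```

```text
the job is handed in; nothing more can be done
None
```

I handed the job in at about 20 s. The tomato is resting released in the pan, and the lid is held level and squared up about 16 mm above the rim, centred to within about 2 mm; the hand-in returned no verdict.

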